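# Clip the temperature probe on the beaker that is being heated

## Task

A clip-on temperature probe is parked on the front wall of the grey caddy. Squeeze the clip open, take it off and clip it on the rim of whichever of the two beakers stands on the square white hotplate, so that it grips the glass, stands upright and its stem hangs down inside the beaker. Do not clip it on the beaker on the round blue stirrer, and leave both beakers standing where they are.

Things in the scene. Friction and masses are not known exactly. Their poses are not given: they have to be found in the camera images.
- clip: Spring clip, 46 g, two orange grips on top, a wireless temperature probe on one side. Origin: middle of the pivot axis. z up (jaws and stem point to -z), y along the pivot, x from jaws to stem. This body is the lever with the stem; the other lever mirrors it. Parked with the pivot 20 mm above the caddy's rim, x to the caddy's back. Probe head: 13 mm thick, 14 mm to +x, 7 to 26 mm below the pivot.
- clip_grips (a point): Between the two orange grips, 26 mm above the pivot. Each grip is 18 mm wide in y, from 9 to 39 mm above the pivot, leaning out 0.25 rad; 35 mm over their tops when shut. Squeeze them together along the clip's x: fully squeezed their outer faces are parallel, 15 to 18 mm apart, and each lever has turned 0.25 rad, so the stem's lower end swings 22 mm out in +x.
- clip_jaws (a point): Between the jaws' rubber tips, 31 mm below the pivot. Tips: 26 to 36 mm below the pivot, 14 mm wide in y; above them the jaws are hollow, 9 mm wide, up to 8 mm below the pivot. Fully squeezed, the tips stand 15 mm apart, evenly about the pivot.
- clip_jaw (a joint): Opening of the clip, rad: 0 jaws shut on each other, 0.5 fully squeezed open (stop); about 0.1 on a 3 mm wall. The spring shuts it: about 5 N at the tips on a wall, 8 to 10 N on each grip to hold it fully open.
- probe_tip (a point): Lower end of the probe's steel stem (4 mm thick): in the clip's frame at x = 13.6 mm, z = -92 mm.
- caddy_front (a point): Point on the top edge of the grey caddy's front wall, middle of its thickness, near which the clip is parked, stem inside the caddy. The caddy is 90 mm deep (its x, front to back), 124 mm wide, 100 mm tall, fixed; walls 3 mm. Pens and tweezers stand up to 155 mm high in its left half, from 40 mm to the left of this point.
- hotplate_top (a point): Centre of the hotplate's white square ceramic plate (118 mm), 60 mm above the worktop. The hotplate is a white box 150 x 126 mm, fixed, with two grey knobs and a red lamp on a black front panel.
- stirrer_top (a point): Centre of the black round top (110 mm) of the plain magnetic stirrer, 60 mm above the worktop. The stirrer is round, blue, 128 mm across, fixed, with one black knob in front; it does not heat.
- beaker_a: One of two alike 250 ml glass beakers, each standing loose on the hotplate or on the stirrer (which on which varies), about 0.24 kg. Origin: underside; 95 mm tall; z up. Pouring lip towards its own -y, 6 mm out; lip within about 60 degrees of the robot's right.
- beaker_a_rim (a point): Centre of that beaker's mouth at rim height, 95 mm above its underside. Outer radius 35 mm, wall 2 to 5 mm thick (middle of the wall at radius 33 mm), inner depth 92 mm.
- beaker_b: The other beaker, alike in everything.
- beaker_b_rim (a point): Centre of the other beaker's mouth at rim height, alike.
Things that resemble listed ones, but are neither listed nor needed, are in the scene too. Leave any red look-alike of the beaker_b alone.

How it is judged:
By the outcome, as a careful person would: the job done as asked, in the order asked, and still so for the second after the job is handed in, with the robot touching nothing.
It also fails if it takes over 38 s, if anything falls off the work surface, if the arm or the gripper's body presses on something with over 40 N, if the wrist force passes 120 N, or if a joint passes its speed limit or range.

## Robot

A 6-joint arm with a two-finger parallel gripper is mounted at the origin on a cart in front of the work surface, level with it; the furniture and walls round the work are solid. World frame = base frame: x ahead of the robot, y to its left, z up, the work surface at z = 0. Lengths are in mm, angles in rad, forces in N, time in s.
With the tool pointing down it reaches from about 275 to 1000 mm from the base axis. Payload 8.4 kg.
Tool frame: the origin (TCP) lies at the very end of the fingers, on their centre line; the grasp point (between the pads) lies 19 mm behind it (r.tcp_to_grasp is the distance from the TCP to the grasp point, in mm); z points along the fingers, y is the line along which they close (so a half turn about z gives the same grasp; the last joint's range is limited). The gripper opens to 85 mm and grips with 20 to 120 N. Pads are 22 mm wide; open, the fingers measure 114 mm over their backs; the gripper's body (76 mm by 85 mm) begins 54 mm behind the grasp point. The pads swing forward as they close: fully open they stand 13 mm farther back than shut.
Start: joints at [-1.147, 0.353, 1.633, -0, 1.155, -0.002], TCP at [258.155, -569.196, 231.281] pointing down, gripper open.
Joint ranges: [-2.63, 2.63], [-0.92, 2.1], [0.06, 2.66], [-1.3, 4.44], [0, 2.69], [-3.02, 3.02]. Speed limits (rad/s): [2.22, 2.22, 2.79, 3.14, 3.14, 3.14].

## Interface

Orientations are given as [roll, pitch, yaw] about the fixed x, y, z axes, in that order (R = Rz(yaw) Ry(pitch) Rx(roll)).
In Python, from rig import r gives the robot as it stands. The module is installed in compiled form; this text tells all that it offers.
- The arm moves only by the tool play_rows, never from a script. Its argument "rows" is a list of rows, each an object with "dp": the shift along the tool's x, y, z in units of 40 mm (1.0 is 40 mm), a list of three; "turn": the turn, a rotation vector about the tool's x, y, z in units of 6 degrees (1.0 is 6 degrees), a list of three; "fingers": the closure, from 0 (fully open) to 1 (shut). In form: [{"dp": [tx, ty, tz], "turn": [wx, wy, wz], "fingers": fingers}, ...]. A call has 1 to 5 rows; each row shifts and turns the commanded pose from where the row before left it, along the tool's axes as they then stand; what a row does not reach is not made up. A row lasts 1/12 s, in which the tool goes at most 41.7 mm and 7.16 degrees, less where a joint would pass 70% of its speed; a pose out of reach is approached as far as the arm can. A call is refused whole if a number of a shift passes 1 or a number of a turn 1, either way. A call with a gripper value outside its range is refused whole. The fingers move at their own pace and stop on an object; "force" is the grip in N (left out, the last holds). Time passes only in rows, so rows that do not move let the fingers close. It gives the time, the measured TCP pose, the force, the opening and the grip force at its end, in the units of the state.
- r.sense(): the state, without advancing time (a new reading comes with each control period).
- r.grab_frame(name): name is "side" or "top"; returns a dict with "pixels" (420x560x3 uint8, red, green, blue), "fx", "fy", "cx", "cy" (pixels), "pose" (4x4, takes a point from camera to world coordinates). Camera axes: x right, y down, z forward; pixel columns grow to the right and rows downward; lengths in mm; the calibration is good to about 2 mm. A picture is of the moment at which its call begins. There is no depth.
- r.sign_off(): hands the job in; it is judged then, once.
The state is a dict: "clock": time; "qpos": joint angles; "qvel": joint speeds; "joint_efforts": joint torques, N m; "eef_pos": TCP position; "tcp_rot": TCP orientation; "contact_force": force on the tool from outside, world axes, zero at the start; "wrist_torque": the same for the moment, N m; "opening": opening from 0.0 (shut) to 1.0 (fully open); "grasp_force": force on a finger pad.
Only numpy, scipy, OpenCV 4.12 (cv2) and the standard library are available. Lean on these libraries where they do the work, as an engineer would, in place of code of your own. Each camera call takes 0.05 s, during which the arm holds its last target. There are 200 camera calls.

## Working session

There is one attempt and no reset: what is moved stays moved. The work goes in short steps, Python scripts to look and compute and a tool call to move; the robot and the scene stay as the last step left them, time stands still between calls to the robot, and variables do not carry over. Pictures are saved under pics/ and viewed, at most 11 in all, crops included, and the job is handed in when it is done.

Besides the shell and the picture viewer there is one more tool, called after ">>>" as name(argument=value, ...) on one line, values as JSON. play_rows: Moves the arm, as the interface text tells. Its arguments: {"type":"object","properties":{"rows":{"type":"array"},"force":{"type":"number"}},"required":["rows"]}

```bash
mkdir -p pics; cat > h.py <<'E'
import numpy as np, cv2, json
from rig import r
from scipy.spatial.transform import Rotation as R
def grab(n,f=None):
    g=r.grab_frame(n)
    if f: cv2.imwrite('pics/'+f,g['pixels'][:,:,::-1])
    return g
def ray(g,u,v):
    P=np.array(g['pose']); d=P[:3,:3]@np.array([(u-g['cx'])/g['fx'],(v-g['cy'])/g['fy'],1.]); return P[:3,3],d/np.linalg.norm(d)
def onz(g,u,v,z):
    o,d=ray(g,u,v); return o+d*(z-o[2])/d[2]
def tri(a,b):
    (o1,d1),(o2,d2)=a,b
    A=np.c_[d1,-d2]; t=np.linalg.lstsq(A,o2-o1,rcond=None)[0]
    p,q=o1+t[0]*d1,o2+t[1]*d2; return (p+q)/2,np.linalg.norm(p-q)
def proj(g,p):
    P=np.array(g['pose']); c=P[:3,:3].T@(np.array(p)-P[:3,3]); return g['fx']*c[0]/c[2]+g['cx'],g['fy']*c[1]/c[2]+g['cy']
E
python3 - <<'E'
from h import *
for n in('side','top'):
    g=grab(n,n+'0.png'); print(n,g['fx'],g['cx'],g['cy'],np.round(g['pose'],3).tolist())
    cv2.imwrite(f'pics/{n}0.png',g['pixels'][:,:,::-1])
s=r.sense();print(s)
E
```

```text
side 479.92319132085277 273.9674350614306 211.81252177261422 [[0.97, -0.094, 0.224, 196.686], [-0.243, -0.346, 0.906, -1024.883], [-0.008, -0.933, -0.359, 510.818], [0.0, 0.0, 0.0, 1.0]]
top 392.52935232302355 279.676148004434 210.46268895152093 [[0.024, -0.989, 0.144, 318.089], [-0.999, -0.021, 0.025, -97.127], [-0.022, -0.144, -0.989, 1011.783], [0.0, 0.0, 0.0, 1.0]]
{'clock': 0.1, 'qpos': array([-1.14740333e+00,  3.53607874e-01,  1.63405891e+00,  2.20271459e-05,
        1.15515615e+00, -2.39946927e-03]), 'qvel': array([-0.00065182, -0.00169125, -0.00274501,  0.0009751 ,  0.00077766,
        0.00093596]), 'joint_efforts': array([ 1.25537554e-03, -6.06356692e+01, -3.42820323e+01,  1.97624622e-04,
        3.93130467e-03, -1.41607072e-05]), 'eef_pos': array([ 257.98824665, -568.81462508,  230.61899987]), 'tcp_rot': array([-3.14036243e+00, -2.30926938e-05,  4.25783544e-01]), 'contact_force': array([-0.56013317,  1.10254997, -0.13155636]), 'wrist_torque': array([ 0.02336043,  0.02002428, -0.00242951]), 'grasp_force': 0.0, 'opening': 0.9991767970477885}
```

View pics/side0.png

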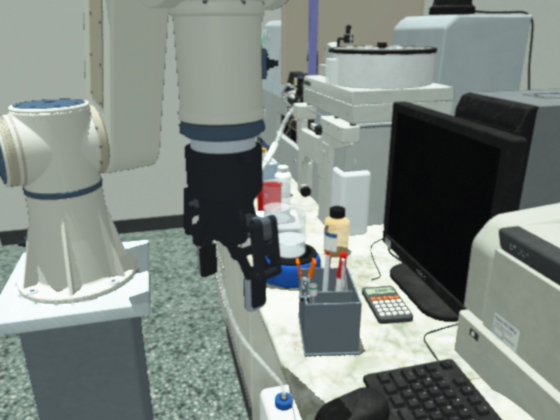

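View pics/top0.png

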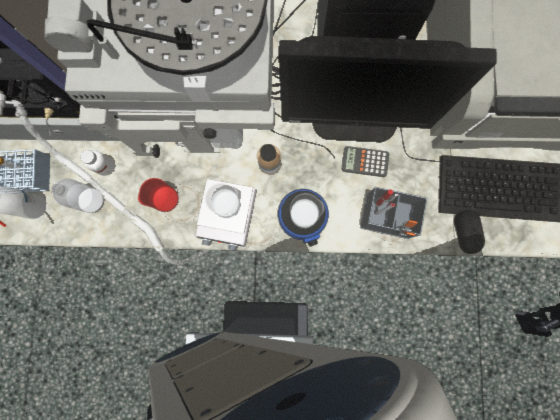

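The side view shows the caddy (330,320) with orange grips near (305,270). The gripper at (235,220) hides the hotplate from this side. In the top view the caddy is at (393,213) with orange grips at (410,228). The hotplate is at (225,212) with a beaker at (225,200), the stirrer is at (303,213), and the red decoy is at (160,195).

```bash
python3 - <<'E'
from h import *
t=cv2.imread('pics/top0.png'); s=cv2.imread('pics/side0.png')
f=lambda im,x,y,w,h,k:cv2.resize(im[y:y+h,x:x+w],None,fx=k,fy=k,interpolation=cv2.INTER_CUBIC)
a=f(t,355,180,80,60,5); b=f(t,190,170,80,60,5)[:, :400]; c=f(s,285,240,80,60,5); d=f(s,240,160,80,60,5)
cv2.imwrite('pics/comp.png',np.vstack([np.hstack([a,b]),np.hstack([c,d])]))
for n,im in(('top',t),('side',s)):
    hsv=cv2.cvtColor(im,cv2.COLOR_BGR2HSV); m=cv2.inRange(hsv,(4,120,120),(16,255,255))
    k,l,st,ce=cv2.connectedComponentsWithStats(m)
    for i in range(1,k):
        if st[i,4]>4: print(n,st[i],ce[i].round(1))
E
```

```text
top [362 150   3   3   9] [363. 151.]
top [362 154   3   4   8] [362.8 155.2]
top [361 159   3   3   9] [362. 160.]
top [361 163   2   4   7] [361.6 164.3]
top [360 168   3   3   9] [361. 169.]
top [406 220  12   7  55] [411.2 223.1]
top [407 232   8   4  20] [410.4 233.4]
side [339 251   8   6  20] [341.8 252.3]
side [295 258   7  20  56] [298.3 266.4]
side [308 258   8  20  87] [311.5 267.9]
side [370 295  29   6  80] [384.4 297.4]
```

View pics/comp.png

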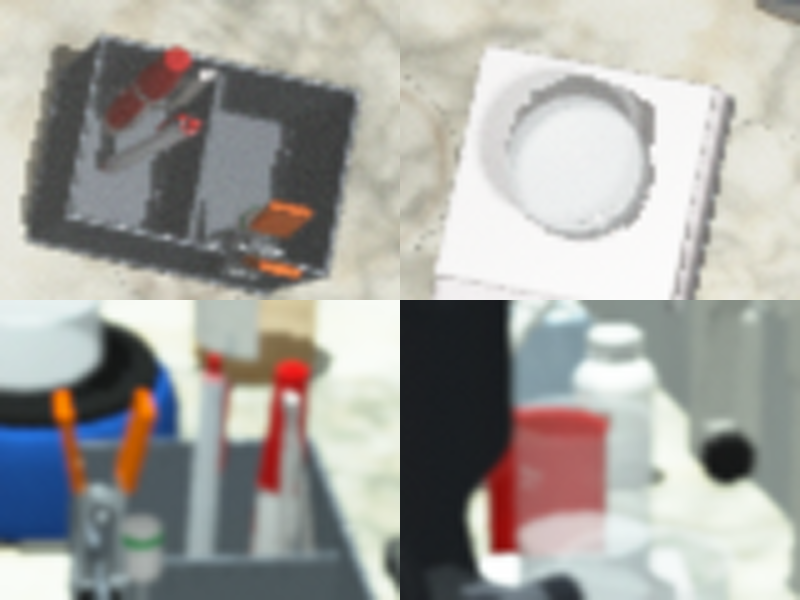

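The composite shows the caddy's rim corners at crop (70,220), (328,275), (355,92) and (103,38). The clip's grips are seen edge-on in the side view, with tops near (298,258) and (312,258). The hotplate's beaker is a ring centred near crop (180,157), with its lip to the upper right. The beaker on the stirrer and the red decoy are separate from it.

```bash
python3 - <<'E'
from h import *
g=grab('top'); s=grab('side'); np.set_printoptions(precision=1,suppress=True)
for c in[(70,220),(328,275),(355,92),(103,38)]: print('rim',onz(g,355+c[0]/5,180+c[1]/5,100))
for z in (160,165): print('grips top mid',z, onz(s,304.7,258.5,z))
for n,(a,b) in {'front':((410.4,233.4),(298.3,266.4)),'rear':((411.2,223.1),(311.5,267.9)),'ftop':((410.4,234.5),(297,258.5)),'rtop':((412,222),(313.5,258.5))}.items(): print(n,tri(ray(g,*a),ray(s,*b)))
print('plate corner', [onz(g,190+u/5,170+v/5,60) for u,v in((82,47),(320,82))])
for z in(155,): print('beaker',onz(g,190+180/5,170+157/5,z))
# side rays for grip mid
o,d=ray(s,304.9,267);print('side ray at y=-420,-430,-440',[o+d*(y-o[1])/d[1] for y in(-400,-420,-440)])
im=g['pixels']; gray=cv2.cvtColor(im,cv2.COLOR_RGB2GRAY)
c=cv2.HoughCircles(cv2.resize(gray[170:230,190:270],None,fx=4,fy=4,interpolation=cv2.INTER_CUBIC),cv2.HOUGH_GRADIENT,1,20,param1=80,param2=15,minRadius=45,maxRadius=80)
print(c[0][:5] if c is not None else c)
for u,v,rr in c[0][:4]: print(onz(g,190+u/4,170+v/4,155),rr/4)
E
```

```text
rim [ 423.2 -282.1  100. ]
rim [ 400.2 -400.4  100. ]
rim [ 486.3 -415.3  100. ]
rim [ 509.8 -298.3  100. ]
grips top mid 160 [ 412.2 -357.1  160. ]
grips top mid 165 [ 409.1 -366.6  165. ]
front (array([ 399.3, -362. ,  149.7]), np.float64(1.1815356113197062))
rear (array([ 421.7, -365.3,  145.8]), np.float64(0.5629215814210631))
ftop (array([ 396.9, -358.4,  162.3]), np.float64(3.490001900173231))
rtop (array([ 423.9, -362.8,  161. ]), np.float64(2.687651568251009))
plate corner [array([530.8, 111.7,  60. ]), array([515.3,  -7.6,  60. ])]
beaker [460.5  44.6 155. ]
side ray at y=-420,-430,-440 [array([ 398.9, -400. ,  168. ]), array([ 392.4, -420. ,  179. ]), array([ 385.9, -440. ,  189.9])]
[[139.5 131.5  54.6]
 [132.5 104.5  78.3]
 [114.5 122.5  76.1]]
[457.1  46.9 155. ] 13.65
[472.3  51.5 155. ] 19.575
[461.9  61.1 155. ] 19.025
```

```bash
cat >> h.py <<'E'
def plan(pos,yaw,n,rp=(np.pi,0)):
    s=r.sense(); p=np.array(s['eef_pos']); q=R.from_euler('xyz',s['tcp_rot'])
    qt=R.from_euler('xyz',[rp[0],rp[1],yaw]); w=(q.inv()*qt).as_rotvec()/n; d=(np.array(pos)-p)/n
    print('t',round(s['clock'],2),p.round(1),s['tcp_rot'].round(3),'turn/row',(np.degrees(w)/6).round(2))
    for i in range(n):
        print((q.inv().apply(d)/40).round(2).tolist()); q=q*R.from_rotvec(w)
E
python3 - <<'E'
from h import *
plan((410,-363,200),1.381,10)
E
```

```text
t 0.2 [ 258.  -568.9  230.8] [-3.141 -0.     0.426] turn/row [-0.   -0.   -0.91]
[0.56, -0.31, 0.08]
[0.59, -0.26, 0.08]
[0.61, -0.2, 0.08]
[0.62, -0.14, 0.08]
[0.63, -0.08, 0.08]
[0.64, -0.02, 0.08]
[0.64, 0.04, 0.08]
[0.63, 0.1, 0.08]
[0.62, 0.16, 0.08]
[0.6, 0.22, 0.08]
```

>>> play_rows(rows=[{"dp": [0.56,-0.31,0.08],"turn": [0,0,-0.91],"fingers": 0},{"dp": [0.59,-0.26,0.08],"turn": [0,0,-0.91],"fingers": 0},{"dp": [0.61,-0.2,0.08],"turn": [0,0,-0.91],"fingers": 0},{"dp": [0.62,-0.14,0.08],"turn": [0,0,-0.91],"fingers": 0},{"dp": [0.63,-0.08,0.08],"turn": [0,0,-0.91],"fingers": 0}])

```text
clock: 0.62
eef_pos: [334.7, -465.3, 215.0]
tcp_rot: [-3.141, -0.0, 0.907]
contact_force: [0.4, -0.0, 0.3]
opening: 1.0
grasp_force: 0.0
```

>>> play_rows(rows=[{"dp": [0.64,-0.02,0.08],"turn": [0,0,-0.91],"fingers": 0},{"dp": [0.64,0.04,0.08],"turn": [0,0,-0.91],"fingers": 0},{"dp": [0.63,0.1,0.08],"turn": [0,0,-0.91],"fingers": 0},{"dp": [0.62,0.16,0.08],"turn": [0,0,-0.91],"fingers": 0},{"dp": [0.6,0.22,0.08],"turn": [0,0,-0.91],"fingers": 0}])

```text
clock: 1.03
eef_pos: [410.8, -362.3, 199.1]
tcp_rot: [-3.141, -0.0, 1.383]
contact_force: [0.0, -0.3, 0.9]
opening: 0.997
grasp_force: 0.0
```

>>> play_rows(rows=[{"dp": [0,0,0],"turn": [0,0,0],"fingers": 0},{"dp": [0,0,0],"turn": [0,0,0],"fingers": 0}])

```text
clock: 1.2
eef_pos: [410.7, -362.6, 199.1]
tcp_rot: [-3.141, -0.0, 1.38]
contact_force: [0.2, 0.6, -0.2]
opening: 1.002
grasp_force: 0.0
```

```bash
python3 - <<'E'
from h import *
s=grab('side','side1.png'); t=grab('top','top1.png')
f=lambda im,x,y,w,h,k:cv2.resize(im[y:y+h,x:x+w,::-1],None,fx=k,fy=k,interpolation=cv2.INTER_CUBIC)
a=f(s['pixels'],250,190,120,120,5);b=f(s['pixels'],210,130,100,150,4)[:600,:200] if 0 else f(s['pixels'],200,200,100,60,2)
cv2.imwrite('pics/c1.png',np.hstack([a,np.vstack([b,f(t['pixels'],355,180,100,60,2),f(t['pixels'],190,170,100,60,2),np.zeros((240,200,3),np.uint8)])]))
plan((410,-363,131),1.381,4)
for z in(120,146): print(proj(s,(410,-363,z)))
E
```

```text
t 1.3 [ 410.1 -363.9  199.4] [-3.142  0.     1.378] turn/row [-0.    0.   -0.01]
[0.01, -0.0, 0.43]
[0.01, -0.0, 0.43]
[0.01, -0.0, 0.43]
[0.01, -0.0, 0.43]
(np.float64(304.1607769453918), np.float64(282.1082518376096))
(np.float64(304.3941823960468), np.float64(267.9896584229648))
```

View pics/c1.png

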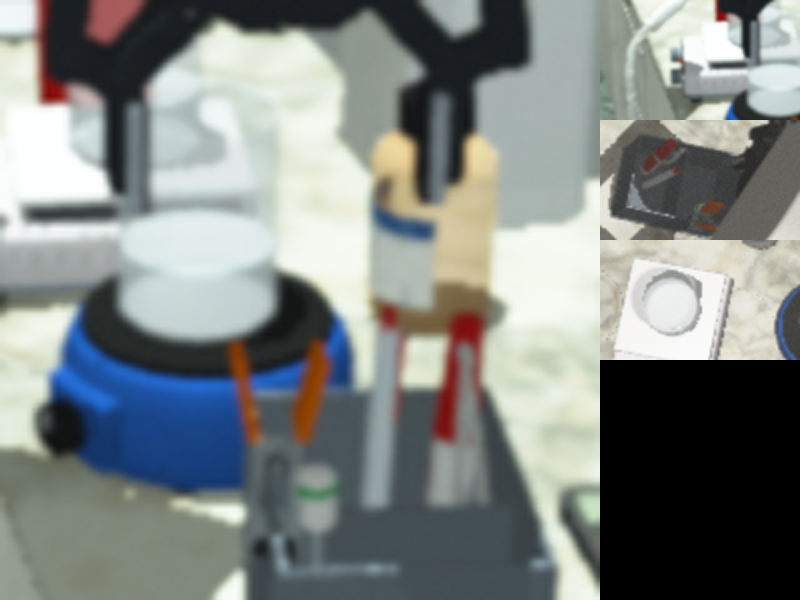

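The side view shows the fingers straddling the clip, with pads at crop x≈135 and 440. The grips are centred at crop x≈279 (pixel 305.8), within about 2 mm of my estimate. I'll descend and squeeze.

>>> play_rows(rows=[{"dp": [0,0,0.43],"turn": [0,0,0],"fingers": 0},{"dp": [0,0.02,0.43],"turn": [0,0,0],"fingers": 0},{"dp": [0,0,0.43],"turn": [0,0,0],"fingers": 0},{"dp": [0,0,0.43],"turn": [0,0,0],"fingers": 0},{"dp": [0,0,0],"turn": [0,0,0],"fingers": 0.3}], force=30)

```text
clock: 1.72
eef_pos: [408.9, -363.4, 127.7]
tcp_rot: [-3.138, -0.002, 1.376]
contact_force: [-1.6, 0.7, -0.7]
opening: 0.881
grasp_force: 0.0
```

>>> play_rows(rows=[{"dp": [0,0,0],"turn": [0,0,0],"fingers": 0.5},{"dp": [0,0,0],"turn": [0,0,0],"fingers": 0.5},{"dp": [0,0,0],"turn": [0,0,0],"fingers": 0.5},{"dp": [0,0,0],"turn": [0,0,0],"fingers": 0.5}])

```text
clock: 2.05
eef_pos: [411.5, -364.3, 131.6]
tcp_rot: [3.14, 0.001, 1.378]
contact_force: [0.6, 1.1, -0.1]
opening: 0.501
grasp_force: 0.0
```

```bash
python3 - <<'E'
from h import *
s=grab('side','side2.png'); 
f=lambda im,x,y,w,h,k:cv2.resize(im[y:y+h,x:x+w,::-1],None,fx=k,fy=k,interpolation=cv2.INTER_CUBIC)
cv2.imwrite('pics/c2.png',np.hstack([f(s['pixels'],260,220,80,100,5),f(s['pixels'],190,160,100,125,4)]))
E
```

```text
(no output)
```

View pics/c2.png

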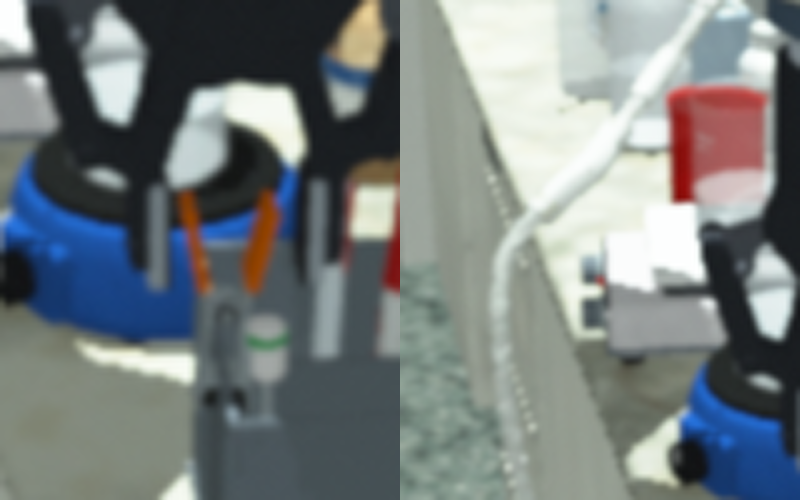

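The pads, at crop x≈157 and 318, straddle the grips centred near 230, and the pad ends are level with the grip bases. I'll nudge 2 mm toward the front and squeeze.

>>> play_rows(rows=[{"dp": [0,-0.05,0],"turn": [0,0,0],"fingers": 0.6},{"dp": [0,0,0],"turn": [0,0,0],"fingers": 0.7},{"dp": [0,0,0],"turn": [0,0,0],"fingers": 1},{"dp": [0,0,0],"turn": [0,0,0],"fingers": 1},{"dp": [0,0,0],"turn": [0,0,0],"fingers": 1}], force=30)

```text
clock: 2.52
eef_pos: [409.1, -363.2, 130.5]
tcp_rot: [-3.142, -0.0, 1.379]
contact_force: [0.2, -0.6, -1.0]
opening: 0.174
grasp_force: 33.3
```

>>> play_rows(rows=[{"dp": [0,0,0],"turn": [0,0,0],"fingers": 1},{"dp": [0,0,0],"turn": [0,0,0],"fingers": 1},{"dp": [0,0,0],"turn": [0,0,0],"fingers": 1}])

```text
clock: 2.77
eef_pos: [409.1, -363.2, 130.4]
tcp_rot: [-3.141, -0.0, 1.379]
contact_force: [0.9, 0.8, -0.4]
opening: 0.171
grasp_force: 33.3
```

```bash
python3 - <<'E'
from h import *
s=grab('side','side3.png'); 
f=lambda im,x,y,w,h,k:cv2.resize(im[y:y+h,x:x+w,::-1],None,fx=k,fy=k,interpolation=cv2.INTER_CUBIC)
cv2.imwrite('pics/c3.png',f(s['pixels'],260,220,80,100,5))
print(r.sense()['opening'],r.sense()['grasp_force'])
E
```

```text
0.17575863728314825 33.256773948669434
```

View pics/c3.png

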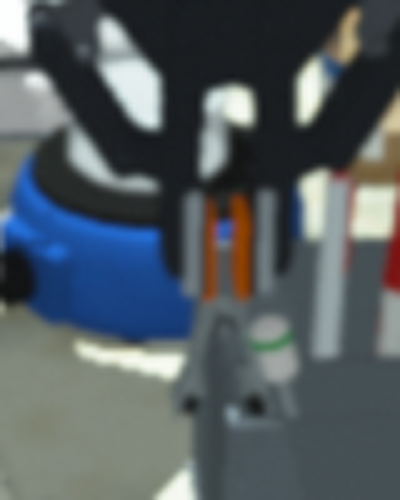

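The clip is now fully open, with parallel grips between the pads at crop x≈190 to 270 and the jaws spread off the wall. I'll lift it.

>>> play_rows(rows=[{"dp": [0,0,-0.3],"turn": [0,0,0],"fingers": 1},{"dp": [0,0,-0.6],"turn": [0,0,0],"fingers": 1},{"dp": [0,0,-0.8],"turn": [0,0,0],"fingers": 1},{"dp": [0,0,-0.8],"turn": [0,0,0],"fingers": 1},{"dp": [0,0,-0.8],"turn": [0,0,0],"fingers": 1}])

```text
clock: 3.23
eef_pos: [408.9, -363.0, 264.8]
tcp_rot: [3.142, 0.0, 1.379]
contact_force: [0.4, -1.3, -1.0]
opening: 0.17
grasp_force: 33.2
```

>>> play_rows(rows=[{"dp": [0,0,-0.6],"turn": [0,0,0],"fingers": 1},{"dp": [0,0,-0.3],"turn": [0,0,0],"fingers": 1},{"dp": [0,0,0],"turn": [0,0,0],"fingers": 1}])

```text
clock: 3.48
eef_pos: [410.2, -364.3, 302.0]
tcp_rot: [3.137, 0.003, 1.379]
contact_force: [0.3, 0.7, -0.3]
opening: 0.177
grasp_force: 33.2
```

```bash
python3 - <<'E'
from h import *
s=grab('side','side4.png'); t=grab('top','top4.png')
f=lambda im,x,y,w,h,k:cv2.resize(im[y:y+h,x:x+w,::-1],None,fx=k,fy=k,interpolation=cv2.INTER_CUBIC)
cv2.imwrite('pics/c4.png',np.hstack([f(s['pixels'],225,145,120,120,5)[:600,:400*1] if 0 else f(s['pixels'],225,145,100,150,4),np.vstack([f(t['pixels'],195,170,66,50,6),np.zeros((300,396,3),np.uint8)])]))
print(r.sense()['opening'],r.sense()['eef_pos'])
for i in range(0,360,45): print(i,np.round(proj(s,(460+35*np.cos(np.radians(i)),45+35*np.sin(np.radians(i)),155)),1),np.round(proj(t,(460+35*np.cos(np.radians(i)),45+35*np.sin(np.radians(i)),155)),1))
E
```

```text
0.17261327267125362 [ 408.8077028  -362.99583118  297.91353159]
0 [287.5 184.3] [226.5 186.2]
45 [280.8 181.7] [215.2 190.5]
90 [270.1 181.3] [210.1 201.3]
135 [261.2 183.4] [214.2 212.4]
180 [259.3 186.7] [225.1 217.2]
225 [265.8 189.5] [236.5 212.9]
270 [277.1 190. ] [241.5 201.9]
315 [286.1 187.8] [237.4 190.9]
```

View pics/c4.png

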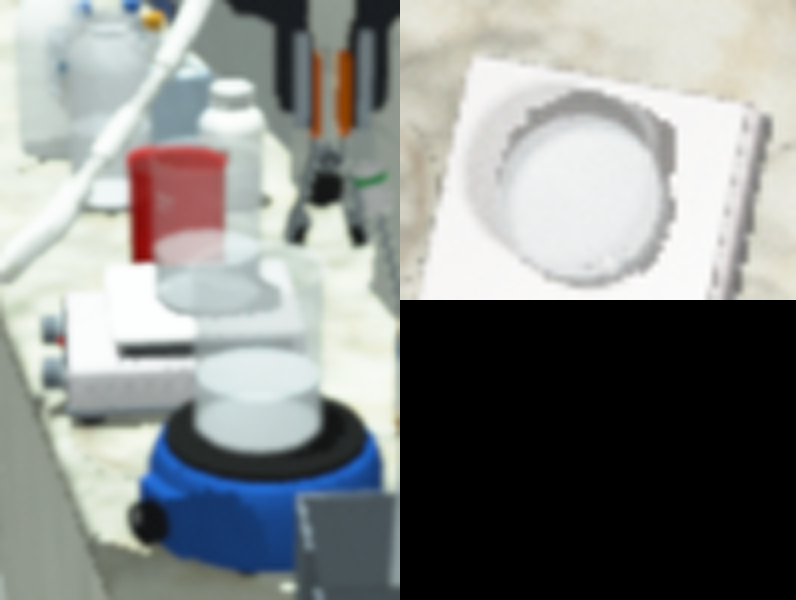

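The side view shows the hotplate beaker's contents with the liquid surface at crop x 155 to 257 (centre pixel ≈276.6, 206). The stirrer's beaker is in front of it. In the top crop the liquid disc is centred near pixel (225.7, 202.6). The held clip hangs open at crop (330,190). I'll triangulate the beaker axis and measure the masks.

```bash
python3 - <<'E'
from h import *
s=grab('side'); t=grab('top'); np.set_printoptions(precision=1,suppress=True)
print(tri(ray(t,225.7,202.6),ray(s,276.6,206.2)))
hsv=cv2.cvtColor(t['pixels'],cv2.COLOR_RGB2HSV)
sub=t['pixels'][183:222,205:247]; 
g=cv2.cvtColor(sub,cv2.COLOR_RGB2GRAY); print(g[::2,::2])
print('side row 200-212'); gs=cv2.cvtColor(s['pixels'],cv2.COLOR_RGB2GRAY); print(gs[176:224:3,256:294:1])
E
```

```text
(array([468.5,  54.4,  97.5]), np.float64(2.6208934029982074))
[[190 243 245 244 243 241 237 235 234 234 240 241 237 219 206 221 224 227
  227 226 224]
 [200 245 244 243 233 221 218 220 213 175 161 171 229 241 246 245 244 240
  231 211 212]
 [236 244 239 225 218 217 212 175 156 150 151 152 148 161 195 233 245 246
  246 245 246]
 [238 241 225 218 217 219 153 159 179 186 197 189 159 155 153 187 179 242
  246 245 246]
 [243 231 215 217 208 160 180 211 215 218 225 227 225 211 167 167 172 150
  239 247 247]
 [240 219 217 217 172 200 214 226 237 241 241 239 239 237 230 173 175 147
  239 247 247]
 [237 217 216 212 189 212 230 240 241 241 241 240 239 239 239 231 173 148
  239 247 248]
 [232 217 214 210 210 226 239 240 241 240 241 240 239 238 238 234 201 149
  239 247 247]
 [232 215 216 193 214 236 240 241 241 241 240 240 239 238 238 235 223 170
  246 248 248]
 [234 213 215 216 225 238 240 239 240 240 240 240 238 238 238 236 227 176
  245 248 248]
 [239 213 213 217 227 238 239 239 239 240 240 238 239 237 238 231 225 170
  241 248 249]
 [245 224 213 218 227 238 238 237 239 238 238 239 239 239 
[... 2605 characters left out ...]
 198 202 214 223 225 224 222 217 209 200 195 206 218
  221 222]
 [253 252 251 251 251 252 249 233 196 180 181 184 187 191 194 200 206 206
  204 202 202 203 202 201 198 194 191 188 186 184 181 180 182 198 227 240
  244 245]
 [254 254 254 254 254 254 251 238 210 205 213 217 218 220 221 220 216 209
  205 205 205 207 208 207 207 206 207 206 206 204 201 196 188 181 184 202
  220 233]
 [254 254 254 254 254 254 252 242 219 212 214 215 215 216 216 215 213 208
  203 201 201 201 201 202 202 202 202 203 204 204 204 203 201 194 186 182
  182 183]
 [254 254 254 254 254 254 254 253 250 234 202 188 193 200 205 207 205 200
  197 197 197 198 199 199 200 200 200 199 197 194 190 185 183 182 182 182
  184 187]]
```

```bash
python3 - <<'E'
from h import *
from scipy.optimize import least_squares
s=grab('side'); t=grab('top'); np.set_printoptions(precision=1,suppress=True)
a=np.radians(np.arange(0,360,5))
def sil(g,x,y,z): P=np.array([proj(g,(x+35*np.cos(i),y+35*np.sin(i),z)) for i in a]); return np.r_[P.min(0),P.max(0)]
for x,y in((460,45),(465,45),(468,50),(465,40),(468.5,54.4)):
    print(x,y); 
    for z in(60,155): print('  z',z,'side',sil(s,x,y,z),'top',sil(t,x,y,z))
# check calib: plate front/left corners and beaker on stirrer
E
```

```text
460 45
  z 60 side [259.7 216.8 287.9 227.5] top [217.7 194.1 246.1 222.2]
  z 155 side [259.  181.2 288.  190.1] top [210.1 186.2 241.5 217.2]
465 45
  z 60 side [261.7 216.6 289.9 227.3] top [217.8 192.1 246.2 220.2]
  z 155 side [261. 181. 290. 190.] top [210.2 184.  241.6 215. ]
468 50
  z 60 side [262.4 215.8 290.5 226.4] top [215.9 190.8 244.2 218.9]
  z 155 side [261.8 180.3 290.6 189.2] top [208.1 182.6 239.4 213.6]
465 40
  z 60 side [262.1 217.3 290.4 228.1] top [219.9 192.1 248.2 220.2]
  z 155 side [261.4 181.6 290.6 190.6] top [212.5 184.  243.8 215. ]
468.5 54.4
  z 60 side [262.2 215.2 290.2 225.7] top [214.1 190.6 242.4 218.7]
  z 155 side [261.6 179.8 290.4 188.6] top [206.1 182.4 237.4 213.3]
```

Both views agree on a beaker axis near (468, 54), with the lip pointing right and slightly back. I'll clip on the front of the rim and keep the current yaw. That puts the TCP target at (435.6, 60.2).

>>> play_rows(rows=[{"dp": [0.3,-0.05,0],"turn": [0,0,0],"fingers": 1},{"dp": [0.6,-0.08,0],"turn": [0,0,0],"fingers": 1},{"dp": [0.8,-0.1,0],"turn": [0,0,0],"fingers": 1},{"dp": [0.8,-0.1,0],"turn": [0,0,0],"fingers": 1},{"dp": [0.8,-0.1,0],"turn": [0,0,0],"fingers": 1}])

```text
clock: 4.2
eef_pos: [416.7, -228.4, 297.6]
tcp_rot: [-3.14, -0.001, 1.378]
contact_force: [0.9, -0.4, 0.4]
opening: 0.17
grasp_force: 33.2
```

>>> play_rows(rows=[{"dp": [0.8,-0.1,0],"turn": [0,0,0],"fingers": 1},{"dp": [0.8,-0.1,0],"turn": [0,0,0],"fingers": 1},{"dp": [0.8,-0.1,0],"turn": [0,0,0],"fingers": 1},{"dp": [0.8,-0.1,0],"turn": [0,0,0],"fingers": 1},{"dp": [0.8,-0.1,0],"turn": [0,0,0],"fingers": 1}])

```text
clock: 4.62
eef_pos: [427.4, -67.5, 297.9]
tcp_rot: [-3.141, -0.0, 1.379]
contact_force: [1.2, 0.6, -0.3]
opening: 0.175
grasp_force: 33.2
```

>>> play_rows(rows=[{"dp": [0.8,-0.1,0],"turn": [0,0,0],"fingers": 1},{"dp": [0.8,-0.1,0],"turn": [0,0,0],"fingers": 1},{"dp": [0.8,-0.1,0],"turn": [0,0,0],"fingers": 1},{"dp": [0.5,-0.07,0],"turn": [0,0,0],"fingers": 1},{"dp": [0.3,-0.05,0],"turn": [0,0,0],"fingers": 1}])

```text
clock: 5.03
eef_pos: [435.4, 62.0, 297.9]
tcp_rot: [-3.14, -0.0, 1.381]
contact_force: [-0.5, -0.0, 0.1]
opening: 0.177
grasp_force: 33.2
```

>>> play_rows(rows=[{"dp": [0,0,0],"turn": [0,0,0],"fingers": 1},{"dp": [0,0,0],"turn": [0,0,0],"fingers": 1}])

```text
clock: 5.2
eef_pos: [435.6, 59.9, 297.9]
tcp_rot: [-3.14, 0.001, 1.381]
contact_force: [-0.9, -0.3, -0.2]
opening: 0.174
grasp_force: 33.2
```

```bash
python3 - <<'E'
from h import *
s=grab('side','side5.png'); t=grab('top','top5.png')
f=lambda im,x,y,w,h,k:cv2.resize(im[y:y+h,x:x+w,::-1],None,fx=k,fy=k,interpolation=cv2.INTER_CUBIC)
cv2.imwrite('pics/c5.png',np.hstack([f(s['pixels'],230,110,80,120,5),f(t['pixels'],190,160,80,120,5)]))
plan((435.6,60.2,245),1.381,3)
e=r.sense()['eef_pos']; 
for z in(0,-10,-41): print(np.round(proj(s,e+[0,0,z]),1))
E
```

```text
t 5.3 [435.9  58.9 298.1] [-3.141e+00  1.000e-03  1.379e+00] turn/row [-0.    0.   -0.01]
[0.01, -0.0, 0.44]
[0.01, -0.0, 0.44]
[0.01, -0.0, 0.44]
[261.4 125.7]
[261.5 130. ]
[261.7 143.2]
```

View pics/c5.png

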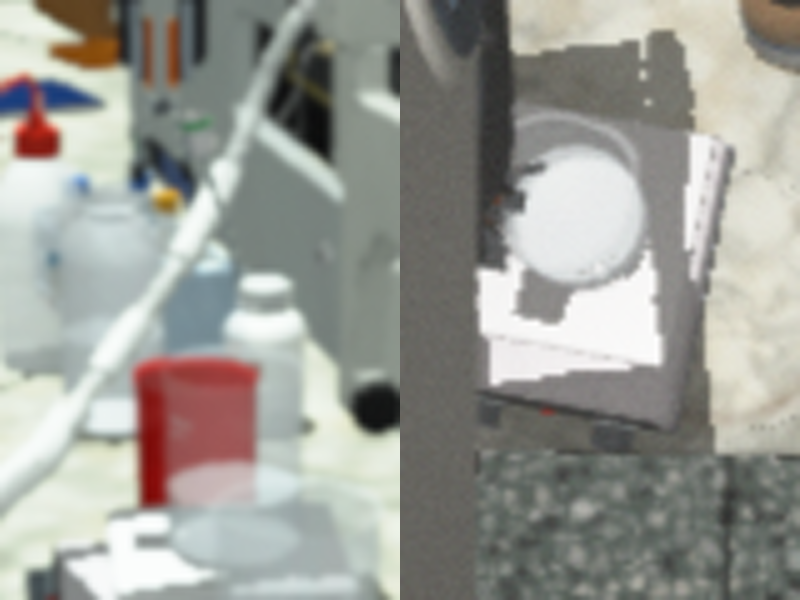

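The top view now shows the rim arc, with its apex at crop (570,108) and its right edge near 636. That confirms a centre near (469, 54.5). In the side view the open clip hangs at crop x≈161 as projected. I'll lower it to just above the rim and check.

>>> play_rows(rows=[{"dp": [0.02,0.01,0.3],"turn": [0,0,0],"fingers": 1},{"dp": [0,0,0.5],"turn": [0,0,0],"fingers": 1},{"dp": [0,0,0.6],"turn": [0,0,0],"fingers": 1},{"dp": [0,0,0.45],"turn": [0,0,0],"fingers": 1},{"dp": [0,0,0.25],"turn": [0,0,0],"fingers": 1}])

```text
clock: 5.72
eef_pos: [435.6, 58.9, 212.5]
tcp_rot: [-3.139, 0.001, 1.377]
contact_force: [-0.9, 0.9, -1.1]
opening: 0.173
grasp_force: 33.2
```

>>> play_rows(rows=[{"dp": [0,0,0],"turn": [0,0,0],"fingers": 1},{"dp": [0,0,0],"turn": [0,0,0],"fingers": 1}])

```text
clock: 5.88
eef_pos: [436.8, 59.5, 214.6]
tcp_rot: [-3.141, 0.0, 1.378]
contact_force: [-0.2, 0.0, -0.9]
opening: 0.176
grasp_force: 33.2
```

```bash
python3 - <<'E'
from h import *
s=grab('side','side6.png'); t=grab('top','top6.png')
f=lambda im,x,y,w,h,k:cv2.resize(im[y:y+h,x:x+w,::-1],None,fx=k,fy=k,interpolation=cv2.INTER_CUBIC)
cv2.imwrite('pics/c6.png',np.hstack([f(s['pixels'],235,140,70,90,6.6),f(t['pixels'],205,175,50,90,6.6)[:594,:330]]))
e=r.sense()['eef_pos']; print(e)
for z in(0,-10,-41): print(np.round(proj(s,e+[0,0,z]),1))
E
```

```text
[437.64093228  59.85234745 215.58077813]
[262.7 160.2]
[262.7 164.3]
[262.9 176.7]
```

View pics/c6.png

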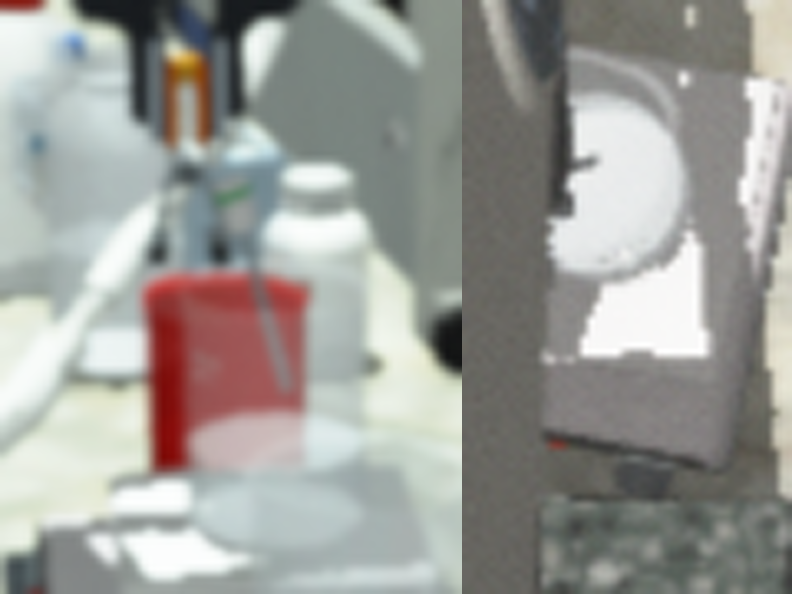

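The side crop shows the jaw tips at x≈158 and 222 (mid 190). The beaker's left edge is at 185, so the wall middle is at about 190 and the clip is centred. The stem (265 to 290) is well inside. I'll lower it onto the rim.

>>> play_rows(rows=[{"dp": [0,0,0.2],"turn": [0,0,0],"fingers": 1},{"dp": [0,0,0.2],"turn": [0,0,0],"fingers": 1},{"dp": [0,0,0.2],"turn": [0,0,0],"fingers": 1},{"dp": [0,0,0.15],"turn": [0,0,0],"fingers": 1},{"dp": [0,0,0],"turn": [0,0,0],"fingers": 1}])

```text
clock: 6.4
eef_pos: [435.8, 59.9, 182.9]
tcp_rot: [-3.139, 0.001, 1.379]
contact_force: [0.5, 0.6, -1.3]
opening: 0.169
grasp_force: 33.2
```

>>> play_rows(rows=[{"dp": [0,0,0],"turn": [0,0,0],"fingers": 1},{"dp": [0,0,0],"turn": [0,0,0],"fingers": 1}])

```text
clock: 6.57
eef_pos: [436.9, 60.1, 184.5]
tcp_rot: [-3.141, 0.0, 1.379]
contact_force: [0.3, 0.1, -0.3]
opening: 0.171
grasp_force: 33.2
```

```bash
python3 - <<'E'
from h import *
s=grab('side','side7.png'); t=grab('top','top7.png')
f=lambda im,x,y,w,h,k:cv2.resize(im[y:y+h,x:x+w,::-1],None,fx=k,fy=k,interpolation=cv2.INTER_CUBIC)
cv2.imwrite('pics/c7.png',np.hstack([f(s['pixels'],235,140,70,90,6.6),f(t['pixels'],205,175,50,90,6.6)[:594,:330]]))
print(r.sense()['contact_force'],r.sense()['eef_pos'])
E
```

```text
[ 0.35698196  1.03515781 -0.20846378] [437.09487367  60.08557225 184.76635845]
```

View pics/c7.png

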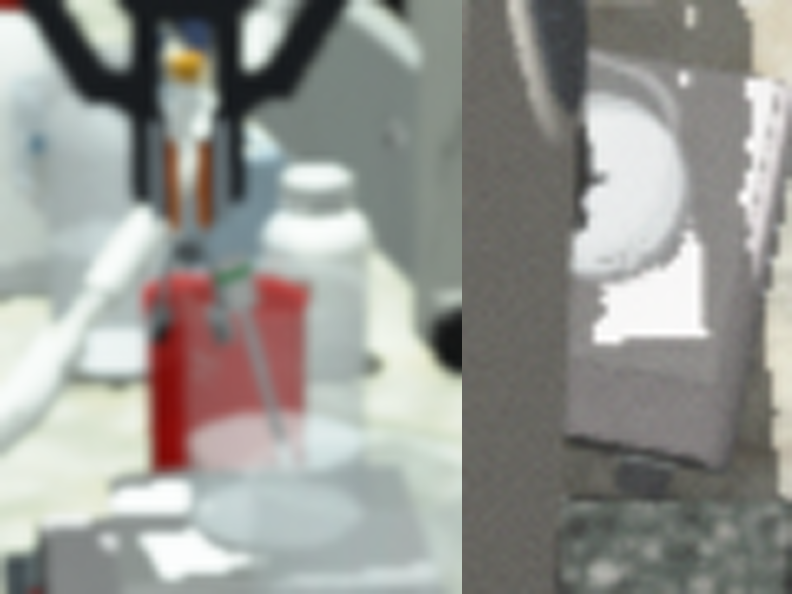

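The jaw tips straddle the wall at crop (158 to 222, 340), about 15 mm below the rim. There is no contact force, and the stem is inside the beaker. I'll release slowly.

>>> play_rows(rows=[{"dp": [0,0,0],"turn": [0,0,0],"fingers": 0.8},{"dp": [0,0,0],"turn": [0,0,0],"fingers": 0.76},{"dp": [0,0,0],"turn": [0,0,0],"fingers": 0.72},{"dp": [0,0,0],"turn": [0,0,0],"fingers": 0.68},{"dp": [0,0,0],"turn": [0,0,0],"fingers": 0.64}], force=20)

```text
clock: 7.08
eef_pos: [436.8, 60.0, 184.5]
tcp_rot: [-3.142, -0.0, 1.379]
contact_force: [-0.1, -0.5, 0.3]
opening: 0.357
grasp_force: 0.1
```

>>> play_rows(rows=[{"dp": [0,0,0],"turn": [0,0,0],"fingers": 0.6},{"dp": [0,0,0],"turn": [0,0,0],"fingers": 0.55},{"dp": [0,0,0],"turn": [0,0,0],"fingers": 0.45},{"dp": [0,0,0],"turn": [0,0,0],"fingers": 0.35},{"dp": [0,0,0],"turn": [0,0,0],"fingers": 0.3}])

```text
clock: 7.5
eef_pos: [436.9, 60.0, 184.5]
tcp_rot: [3.141, -0.0, 1.379]
contact_force: [-0.3, 0.7, 0.2]
opening: 0.7
grasp_force: 0.0
```

>>> play_rows(rows=[{"dp": [0,0,0],"turn": [0,0,0],"fingers": 0.3},{"dp": [0,0,-0.2],"turn": [0,0,0],"fingers": 0.3},{"dp": [0,0,-0.4],"turn": [0,0,0],"fingers": 0.3},{"dp": [0,0,-0.8],"turn": [0,0,0],"fingers": 0.3},{"dp": [0,0,-0.9],"turn": [0,0,0],"fingers": 0.3}])

```text
clock: 7.92
eef_pos: [435.6, 59.9, 276.9]
tcp_rot: [-3.138, 0.001, 1.379]
contact_force: [1.0, -0.2, -0.6]
opening: 0.703
grasp_force: 0.0
```

>>> play_rows(rows=[{"dp": [0,0,-0.9],"turn": [0,0,0],"fingers": 0.3},{"dp": [0,0,-0.6],"turn": [0,0,0],"fingers": 0.3},{"dp": [0,0,-0.2],"turn": [0,0,0],"fingers": 0.3}])

```text
clock: 8.17
eef_pos: [438.4, 60.2, 349.3]
tcp_rot: [3.135, -0.002, 1.379]
contact_force: [-0.2, 0.9, 0.6]
opening: 0.701
grasp_force: 0.0
```

```bash
python3 - <<'E'
from h import *
s=grab('side','side8.png'); t=grab('top','top8.png')
f=lambda im,x,y,w,h,k:cv2.resize(im[y:y+h,x:x+w,::-1],None,fx=k,fy=k,interpolation=cv2.INTER_CUBIC)
cv2.imwrite('pics/c8.png',np.hstack([f(s['pixels'],235,140,70,90,6.6),f(t['pixels'],205,175,50,90,6.6)[:594,:330]]))
E
```

View pics/c8.png

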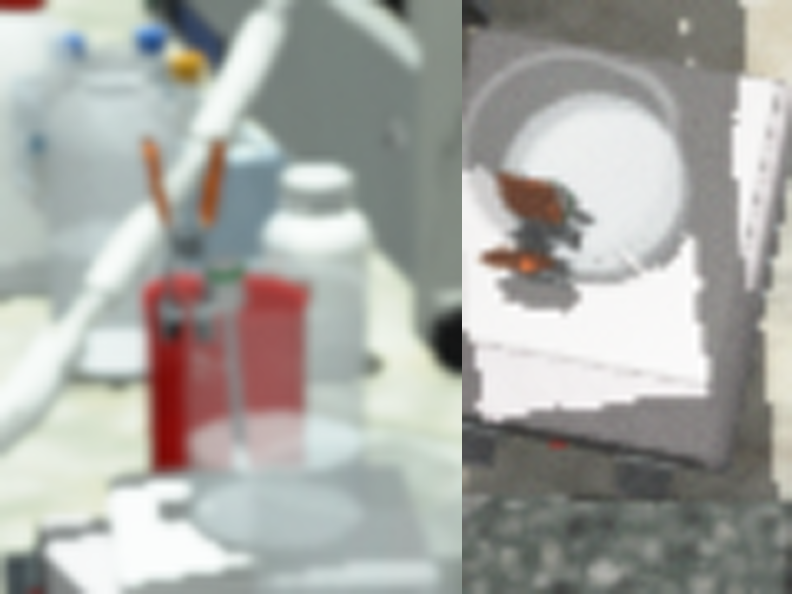

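The clip stands upright with its jaws shut on the glass wall at crop x≈187. The stem hangs inside the beaker (225 to 240), the gripper is clear, and the beaker has not moved. I'll let the arm rest a moment and hand in.

>>> play_rows(rows=[{"dp": [0,0,0],"turn": [0,0,0],"fingers": 0.3},{"dp": [0,0,0],"turn": [0,0,0],"fingers": 0.3},{"dp": [0,0,0],"turn": [0,0,0],"fingers": 0.3}])

```text
clock: 8.52
eef_pos: [436.0, 59.9, 342.9]
tcp_rot: [-3.139, 0.001, 1.379]
contact_force: [-0.1, 0.2, 0.4]
opening: 0.702
grasp_force: 0.0
```

```bash
python3 -c "
from rig import r
print(r.sign_off())"
```

```text
the job is handed in; nothing more can be done
None
```

The probe is clipped upright on the front rim of the hotplate beaker with its stem hanging inside, and the job was handed in at about 8.5 s of the 38 s allowed; no verdict came back.

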